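# Stow the standing bench things by height before sailing

## Task

Before we sail, stow the white wash bottle, the brown bottle, the grey torch and the grease pot in the rack at the back of the bench, each standing upright in the middle of its own round pad, in order of height: the tallest next to the red end block and the shortest next to the white one. Do not tip any of them over, and leave the spanner and the roll of black tape where they lie.

Things in the scene. Friction and masses are not known exactly. Their poses are not given: they have to be found in the camera images.
- wash_bottle: White plastic bottle with a blue screw cap, 164 mm high: the tallest. Body 66 mm across, up to 105 mm above its foot; cap 34 to 40 mm across, from 110 to 164 mm. The cap is the part to grip from above. 0.2 to 0.45 kg. To the fingers the cap is a 34 mm square, sides along x and y. Stands upright; origin at the centre of its underside, z up.
- reagent_bottle: Brown bottle with a black screw cap, 119 mm high: second in height. Body 56 mm across, up to 79 mm above its foot; neck and cap 28 to 34 mm across above that. Grip the cap from above. 0.15 to 0.32 kg. For the fingers the cap behaves like a 28 mm square with sides along x and y. Stands upright; origin at the centre of its underside, z up.
- torch: Plain dark grey torch standing on its head, 96 mm high, at most 35 mm across: third in height. 0.09 to 0.19 kg. Stands upright; origin at the centre of its underside, z up.
- grease_pot: White pot with a red lid, 58 mm high, 61 mm across: the shortest. Lid from 38 to 58 mm above its foot. For the fingers the body behaves like a 52 mm square, the lid like a 46 mm square, sides along x and y. 0.08 to 0.17 kg. Stands upright; origin at the centre of its underside, z up.
- rack: Rack fixed to the bench: pale plate 110 mm deep (x) by 450 long (y), top 8 mm above the bench; blue lips 6 mm thick along front and back, 18 mm above the bench, 98 mm apart. Four flush round grey pads, 74 mm across, dark rims, at y = -135, -45, 45, 135 mm on the centre line x = 0. Origin mid-underside; x away from the robot, y left (turned up to 0.17 rad).
- red_block: Red end block fixed on one end of the rack, 90 x 28 mm and 30 mm high (its top is 38 mm above the bench), marking the end for the tallest. It may be at either end: at y = +207 or -207 mm of the rack. Origin at the centre of its underside, 8 mm above the bench.
- white_block: White end block of the same size at the rack's other end, marking the end for the shortest. Origin at the centre of its underside.
- spanner: Loose steel spanner, 137 x 26 x 8 mm, lying among the things, its length (its y axis) pointing away from the robot; to be left alone. Origin at the centre of its underside.
- black_tape: Loose roll of black tape, 72 mm across, 19 mm high, lying flat at the left of the bench; to be left alone. Origin at the centre of its underside.
Mind the look-alikes: they are no part of the job. Leave any purple look-alike of the reagent_bottle alone.

How it is judged:
At the end, for the whole second after the job is handed in: From the red end block to the white one stand the wash bottle, the brown bottle, the torch and the grease pot, each upright (within 0.08 rad) and at rest on the rack, within 14 mm of its pad's centre along and across the rack; spanner and tape are within 30 mm of where they lay (x of wash_bottle in the frame of rack between -0.014 and 0.014 m and horizontal distance between wash_bottle and red_block between 0.058 and 0.086 m and z of wash_bottle in the frame of rack between 0.005 and 0.012 m and angle between each of wash_bottle, reagent_bottle, torch, grease_pot's own z axis and vertical below 0.08 rad and linear speed of each of wash_bottle, reagent_bottle, torch, grease_pot below 0.01 m/s and angular speed of each of wash_bottle, reagent_bottle, torch, grease_pot below 0.1 rad/s and x of reagent_bottle in the frame of rack between -0.014 and 0.014 m and horizontal distance between reagent_bottle and red_block between 0.148 and 0.176 m and z of reagent_bottle in the frame of rack between 0.005 and 0.012 m and x of torch in the frame of rack between -0.014 and 0.014 m and horizontal distance between torch and red_block between 0.238 and 0.266 m and z of torch in the frame of rack between 0.005 and 0.012 m and x of grease_pot in the frame of rack between -0.014 and 0.014 m and horizontal distance between grease_pot and red_block between 0.328 and 0.356 m and z of grease_pot in the frame of rack between 0.005 and 0.012 m and distance of each of spanner, black_tape from where it was at the start of the episode below 0.03 m); the robot touches nothing.
It fails at once if one of the four things is tipped over (angle between any of wash_bottle, reagent_bottle, torch, grease_pot's own z axis and vertical above 0.7 rad).
It fails at once if the spanner is moved from its place by more than 30 mm (distance of spanner from where it was at the start of the episode above 0.03 m).
It fails at once if the black tape is moved from its place by more than 30 mm (distance of black_tape from where it was at the start of the episode above 0.03 m).
It also fails if it takes over 99 s, if anything falls off the work surface, if the arm or the gripper's body presses on something with over 40 N, if the wrist force passes 120 N, or if a joint passes its speed limit or range.

## Robot

A 6-joint arm with a two-finger parallel gripper is mounted at the origin on a cart in front of the work surface, level with it; the furniture and walls round the work are solid. World frame = base frame: x ahead of the robot, y to its left, z up, the work surface at z = 0. Lengths are in m, angles in rad, forces in N, time in s.
With the tool pointing down it reaches from about 0.35 to 0.775 m from the base axis. Payload 5.5 kg.
Tool frame: the origin (TCP) lies at the very end of the fingers, on their centre line; the grasp point (between the pads) lies 19 mm behind it; z points along the fingers, x is the direction in which the jaws open and shut, and the axes are right-handed (so a half turn about z gives the same grasp; the last joint's range is limited). The gripper opens to 85 mm and grips with 20 to 120 N. Pads are 22 mm wide; open, the fingers measure 114 mm over their backs; the gripper's body (76 mm by 85 mm) begins 54 mm behind the grasp point. The pads swing forward as they close: fully open they stand 13 mm farther back than shut.
Start: joints at [-1.243, 0.313, 0.046, 1.304, 0, 1.431], TCP at [0.259, -0.513, 0.231] pointing down, gripper open.
Joint ranges: [-2.76, 2.76], [-0.86, 1.69], [-1.03, 1.26], [-2.2, 2.34], [-1.47, 1.5], [-3.14, 3.14]. Speed limits (rad/s): [2.57, 2.57, 3.14, 3.14, 3.14, 3.14].

## Interface

Orientations are given as a unit quaternion [w, x, y, z].
In Python, from workcell import env gives the robot as it stands.
- The arm moves only by the shell command python3 -m inch 'ROWS' [FORCE]. ROWS is JSON, a list of rows, each a list of 7 numbers: the turn, a rotation vector about the tool's x, y, z each as a share of 8 degrees, from -1 to 1, then the shift along the tool's x, y, z each as a share of 0.05 m, from -1 to 1, then the closure, from 0 (fully open) to 1 (shut). A call has 1 to 12 rows; each row shifts and turns the commanded pose from where the row before left it, along the tool's axes as they then stand; what a row does not reach is not made up. A row lasts 1/10 s, in which the tool goes at most 50 mm and 8.59 degrees, less where a joint would pass 70% of its speed; a pose out of reach is approached as far as the arm can. A call with a number of a shift or a turn outside -1 to 1 is refused whole. A call with a gripper value outside its range is refused whole. The fingers move at their own pace and stop on an object; FORCE is the grip in N (left out, the last holds). Time passes only in rows, so rows that do not move let the fingers close. It gives the time, the measured TCP pose, the force and the opening at its end, in the units of the state.
- env.get_state(): the state, without advancing time (a new reading comes with each control period).
- env.read_camera(name): name is "side" or "top"; returns the picture (384x512x3 uint8, red, green, blue); there is no depth.
- env.calibration(name): a dict with "fx", "fy", "cx", "cy" (pixels), "rvec" (rotation vector, rad) and "tvec" (3), from world to camera coordinates, as OpenCV has them. Camera axes: x right, y down, z forward; pixel columns grow to the right and rows downward; lengths in m; the calibration is good to about 2 mm. A picture is of the moment at which its call begins. calibration takes no time and is no camera call.
- env.hand_in(): hands the job in, once; it reports no verdict.
The state is a dict: "clock": time; "joint_pos": joint angles; "qvel": joint speeds; "tau": joint torques, N m; "tcp_pos": TCP position; "orientation": TCP orientation; "wrist_force": force on the tool from outside, world axes, zero at the start; "ft_torque": the same for the moment, N m; "finger_gap": finger opening in m.
Only numpy, scipy, OpenCV 4.12 (cv2) and the standard library are available. Lean on these libraries where they do the work, as an engineer would, in place of code of your own. Each camera call takes 0.05 s, during which the arm holds its last target.

## Working session

There is one attempt and no reset: what is moved stays moved. The work goes in short steps, Python scripts to look and compute and a shell command to move; the robot and the scene stay as the last step left them, time stands still between calls to the robot, and variables do not carry over. Pictures are saved under pics/ and viewed, and the job is handed in when it is done.

```bash
mkdir -p pics; python3 - <<'E'
from workcell import env
import cv2
s=env.get_state()
print({k:s[k] for k in s if k!='tau'})
for n in('top','side'):
    im=env.read_camera(n); cv2.imwrite(f'pics/{n}0.png',im[:,:,::-1]); print(n,env.calibration(n))
E
```

```text
{'clock': 0.0, 'joint_pos': array([-1.24259241e+00,  3.14015048e-01,  4.49721541e-02,  1.30357939e+00,
       -1.12647723e-05,  1.43118666e+00]), 'qvel': array([ 0.00168118, -0.00058316, -0.00138521,  0.00109521,  0.00017948,
        0.00096013]), 'tcp_pos': array([ 0.25910684, -0.51274469,  0.23039773]), 'orientation': array([-5.77578456e-04,  8.51743700e-01, -5.23957856e-01, -7.07079265e-04]), 'wrist_force': array([0.1396172 , 0.00284018, 0.24313615]), 'ft_torque': array([ 0.00481854,  0.02695823, -0.02028607]), 'finger_gap': 0.08553352325749483}
top {'fx': 422.61924655050143, 'fy': 422.61924655050143, 'cx': 250.54986870285836, 'cy': 187.76797985001812, 'rvec': array([ 2.18476168, -2.1700308 ,  0.09009554]), 'tvec': array([0.05497641, 0.56923151, 1.14081096])}
side {'fx': 455.45034391358706, 'fy': 455.45034391358706, 'cx': 258.27542703700794, 'cy': 189.1379369684868, 'rvec': array([ 0.32214318, -2.71496734,  1.36013106]), 'tvec': array([0.5623498 , 0.09247413, 0.99507761])}
```

View pics/top0.png

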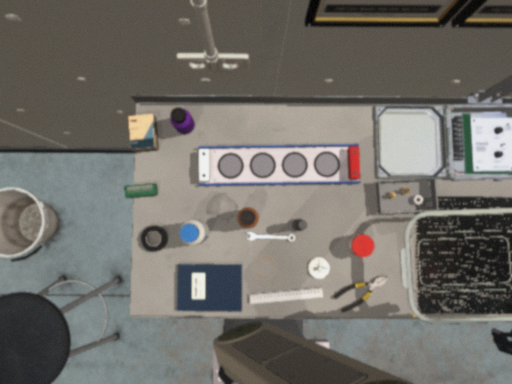

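View pics/side0.png

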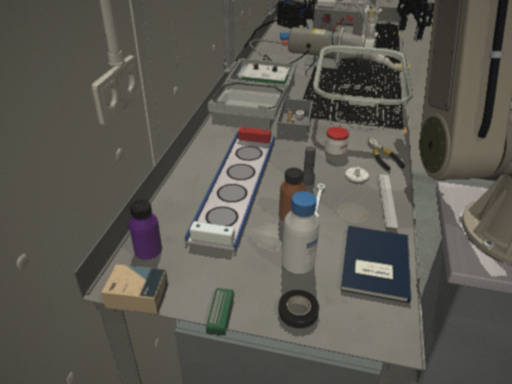

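Top view: red block at right (354,163), white block at left (204,164), with four pads between. Blue cap is at (190,232), the brown bottle at (248,217), torch at (298,225), red lid at (362,245), spanner around (270,237), tape at (153,238). The purple look-alike is at (182,120).

```bash
cat > h.py <<'E'
import numpy as np, cv2
from workcell import env
def ray(n,uv,z):
    c=env.calibration(n);K=np.array([[c['fx'],0,c['cx']],[0,c['fy'],c['cy']],[0,0,1]])
    R=cv2.Rodrigues(c['rvec'])[0];o=-R.T@c['tvec'];d=R.T@np.linalg.inv(K)@np.array([*uv,1.])
    return o+d*(z-o[2])/d[2]
def proj(n,p):
    c=env.calibration(n);K=np.array([[c['fx'],0,c['cx']],[0,c['fy'],c['cy']],[0,0,1]])
    return cv2.projectPoints(np.array(p,float).reshape(-1,3),c['rvec'],c['tvec'],K,None)[0].reshape(-1,2)
def blobs(m,box=None,amin=15):
    m=m.astype(np.uint8)
    if box: 
        k=np.zeros_like(m);x0,y0,x1,y1=box;k[y0:y1,x0:x1]=1;m=m*k
    n,l,s,c=cv2.connectedComponentsWithStats(m)
    return [(s[i].tolist(),c[i].round(1).tolist()) for i in range(1,n) if s[i,4]>=amin]
E
python3 - <<'E'
from h import *
for n in('top','side'):
    im=cv2.imread(f'pics/{n}0.png');h=cv2.cvtColor(im,cv2.COLOR_BGR2HSV);H,S,V=cv2.split(h)
    print(n)
    print('red',blobs(((H<6)|(H>172))&(S>150)&(V>100)))
    print('blue',blobs((H>95)&(H<120)&(S>130)&(V>110)))
    print('brown',blobs((H>4)&(H<16)&(S>110)&(V>40)))
    print('dark',blobs((V<75),(225,200,310,250) if n=='top' else (270,140,330,250)))
    print('grey pads',blobs((V>90)&(V<165)&(S<40),(205,150,350,178) if n=='top' else (200,140,270,230),100))
c=env.calibration('top');R=cv2.Rodrigues(c['rvec'])[0];print('cam',-R.T@c['tvec'])
c=env.calibration('side');R=cv2.Rodrigues(c['rvec'])[0];print('cam',-R.T@c['tvec'])
a=cv2.imread('pics/top0.png')[130:260,130:390];cv2.imwrite('pics/crop0.png',cv2.resize(a,None,fx=3,fy=3,interpolation=cv2.INTER_CUBIC))
a=cv2.imread('pics/side0.png')[110:350,170:390];cv2.imwrite('pics/crop1.png',cv2.resize(a,None,fx=2.5,fy=2.5,interpolation=cv2.INTER_CUBIC))
E
```

```text
top
red [([349, 147, 11, 32, 292], [353.7, 162.2]), ([352, 235, 22, 22, 379], [362.4, 245.4])]
blue [([180, 225, 18, 17, 222], [188.7, 232.6])]
brown [([238, 208, 20, 20, 144], [248.4, 217.7])]
dark [([240, 211, 15, 14, 155], [247.1, 217.3]), ([292, 220, 9, 10, 62], [296.0, 224.6])]
grey pads [([314, 150, 34, 28, 720], [330.9, 164.0]), ([217, 153, 27, 25, 527], [230.2, 165.2]), ([249, 152, 27, 26, 536], [262.2, 164.8]), ([282, 152, 26, 26, 534], [294.4, 164.4])]
side
red [([239, 128, 31, 11, 190], [252.0, 132.3]), ([327, 128, 21, 11, 187], [337.2, 132.9])]
blue [([281, 34, 7, 4, 24], [284.0, 35.2]), ([293, 192, 22, 15, 259], [303.6, 198.8])]
brown [([282, 41, 6, 4, 22], [284.7, 42.4]), ([280, 182, 25, 37, 400], [287.7, 196.1])]
dark [([270, 140, 5, 14, 19], [271.6, 146.6]), ([285, 150, 30, 41, 642], [302.3, 171.9])]
grey pads [([200, 140, 33, 65, 1089], [210.5, 161.5]), ([200, 140, 70, 76, 637], [245.0, 157.3]), ([244, 158, 26, 72, 945], [260.9, 205.1]), ([226, 163, 30, 18, 392], [240.5, 171.4]), ([216, 183, 32, 20, 454], [231.5, 192.3]), ([205, 206, 34, 21, 500], [221.7, 215.6])]
cam [0.47058312 0.05645256 1.18484648]
cam [0.39034282 0.85086659 0.66228901]
```

View pics/crop0.png

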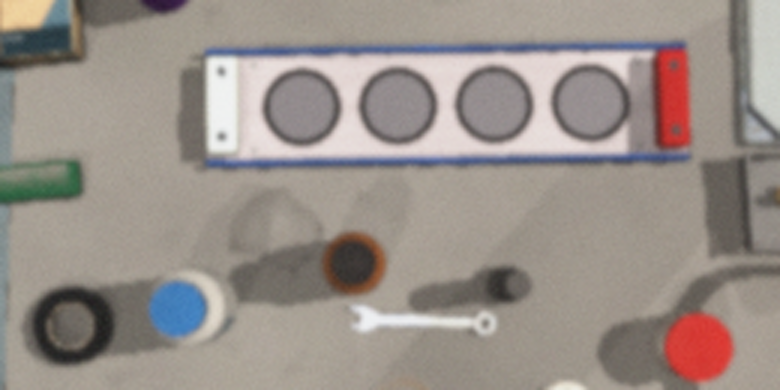

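View pics/crop1.png

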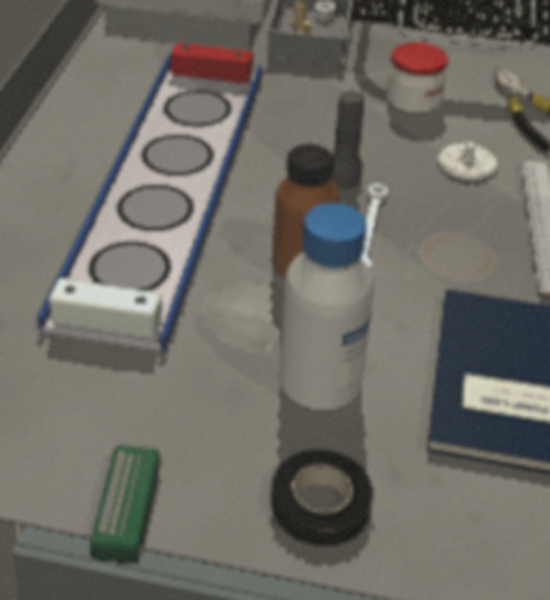

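```bash
python3 - <<'E'
from h import *
f=lambda n,uv,z:print(n,uv,z,ray(n,uv,z).round(4))
print('pads')
P=[ray('top',u,.008)[:2] for u in [(230.2,165.2),(262.2,164.8),(294.4,164.4)]]
for p in P:print(p.round(4))
Ps=[ray('side',u,.008)[:2] for u in [(221.7,215.6),(231.5,192.3),(240.5,171.4)]]
for p in Ps:print('side',p.round(4))
f('top',(353.7,162.2),.038); f('top',(204,164.3),.038)
print('wash');f('top',(189.2,232.6),.164);f('side',(303.6,196),.164)
print('reag');f('top',(247.5,217.3),.119);f('side',(293.5,171),.119)
print('torch');f('top',(299,224.6),.096);f('top',(296,224.6),.096);f('side',(310,149.5),.096)
print('pot');f('top',(362.4,245.4),.058);f('side',(337.2,132.9),.058)
print('tape');f('top',(153.3,238),.019)
print('span');f('top',(292,237.5),.004);f('top',(248,236),.004)
a=cv2.imread('pics/top0.png')[195:255,230:310];cv2.imwrite('pics/crop2.png',cv2.resize(a,None,fx=9,fy=9,interpolation=cv2.INTER_CUBIC))
E
```

```text
pads
[0.6334 0.1164]
[0.6351 0.0266]
[ 0.6369 -0.0638]
side [0.6342 0.1144]
side [0.6364 0.0269]
side [ 0.6381 -0.0624]
top (353.7, 162.2) 0.038 [ 0.6398 -0.223   0.038 ]
top (204, 164.3) 0.038 [0.6313 0.1866 0.038 ]
wash
top (189.2, 232.6) 0.164 [0.4479 0.2052 0.164 ]
side (303.6, 196) 0.164 [0.4497 0.2021 0.164 ]
reag
top (247.5, 217.3) 0.119 [0.4862 0.0658 0.119 ]
side (293.5, 171) 0.119 [0.4885 0.0634 0.119 ]
torch
top (299, 224.6) 0.096 [ 0.4687 -0.0663  0.096 ]
top (296, 224.6) 0.096 [ 0.4687 -0.0586  0.096 ]
side (310, 149.5) 0.096 [ 0.4698 -0.0676  0.096 ]
pot
top (362.4, 245.4) 0.058 [ 0.415 -0.238  0.058]
side (337.2, 132.9) 0.058 [ 0.4163 -0.2305  0.058 ]
tape
top (153.3, 238) 0.019 [0.4293 0.3245 0.019 ]
span
top (292, 237.5) 0.004 [ 0.4328 -0.0571  0.004 ]
top (248, 236) 0.004 [0.4361 0.065  0.004 ]
```

View pics/crop2.png

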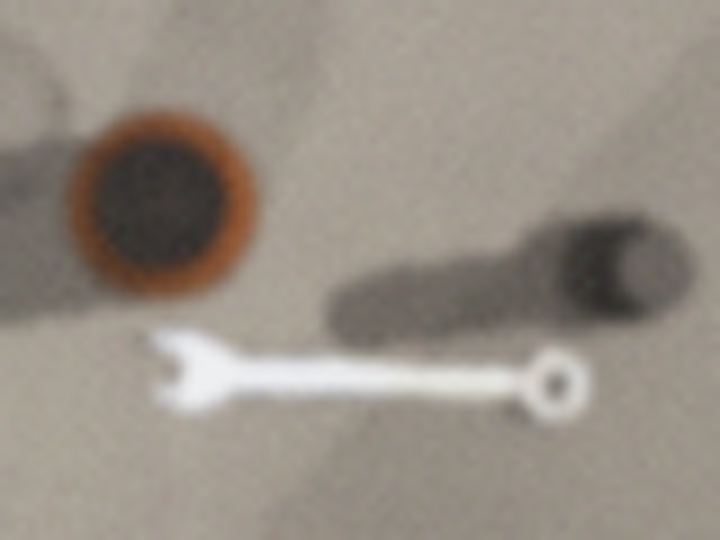

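```bash
python3 -m inch '[[0,0,-0.9,0,0,-0.2,0],[0,0,-1,0,0,-0.2,0],[0,0,-1,0,0,-0.2,0],[0,0,-1,0,0,-0.2,0],[0,0,-1,0,0,-0.2,0],[0,0,-1,0,0,0,0],[0,0,-1,0,0,0,0],[0,0,-1,0,0,0,0]]' 60
python3 - <<'E'
from h import *
print(ray('top',(302.8,224.2),.096))
for p in[(.469,-.07),(.469,-.076)]:
  print(proj('top',[[*p,0],[*p,.096]]).round(1).tolist(),proj('side',[[*p,0],[*p,.096]]).round(1).tolist())
a=cv2.imread('pics/side0.png')[135:205,275:345];cv2.imwrite('pics/crop3.png',cv2.resize(a,None,fx=8,fy=8,interpolation=cv2.INTER_CUBIC))
E
```

```text
clock: 0.9
tcp_pos: [0.2592, -0.513, 0.2809]
orientation: [-0.0, 1.0, 0.003, -0.0]
wrist_force: [-0.4, 0.2, -0.2]
finger_gap: 0.0854
[ 0.46982512 -0.0760558   0.096     ]
[[296.4, 224.4], [300.4, 224.5]] [[307.2, 182.0], [310.5, 149.0]]
[[298.6, 224.4], [302.8, 224.5]] [[307.5, 180.6], [310.8, 147.7]]
```

View pics/crop3.png

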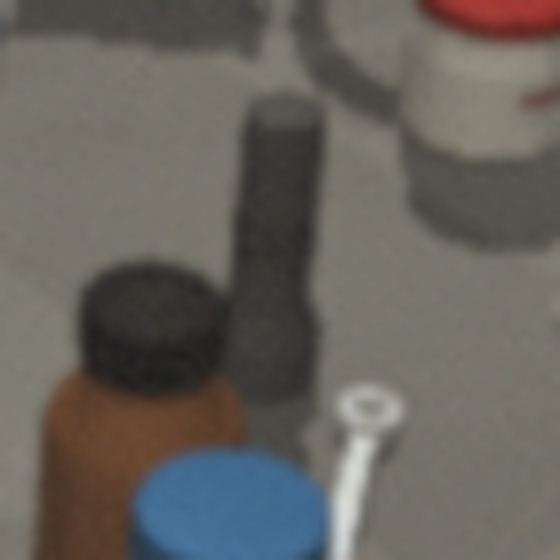

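Torch top disc in the side view is at (310.6,148.8), which agrees with the top view to about 4 mm, giving (0.4695,-0.074). Next I go to the pot.

```bash
python3 -m inch '[[0,0,0,0.4,-0.7,0,0],[0,0,0,0.46,-0.8,0,0],[0,0,0,0.46,-0.8,0,0],[0,0,0,0.46,-0.8,0,0],[0,0,0,0.46,-0.8,0.3,0],[0,0,0,0.46,-0.8,0.5,0],[0,0,0,0.42,-0.8,0.5,0],[0,0,0,0,0,0.5,0],[0,0,0,0,0,0.5,0],[0,0,0,0,0,0,0]]'
```

```text
clock: 1.9
tcp_pos: [0.4116, -0.2391, 0.165]
orientation: [-0.002, 1.0, 0.001, -0.003]
wrist_force: [-0.5, 0.8, -0.4]
finger_gap: 0.0851
```

```bash
python3 -m inch '[[0,0,0,0.08,-0.03,0.5,0],[0,0,0,0,0,0.5,0],[0,0,0,0,0,0.5,0],[0,0,0,0,0,0.5,0],[0,0,0,0,0,0.4,0],[0,0,0,0,0,0.3,0],[0,0,0,0,0,0,0],[0,0,0,0,0,0,0]]'; python3 - <<'E'
from h import *
for n in('top','side'):
    cv2.imwrite(f'pics/{n}1.png',env.read_camera(n)[:,:,::-1])
a=cv2.imread('pics/side1.png')[60:200,240:440];cv2.imwrite('pics/s1c.png',cv2.resize(a,None,fx=4,fy=4,interpolation=cv2.INTER_CUBIC))
E
```

```text
clock: 2.7
tcp_pos: [0.4178, -0.2406, 0.0341]
orientation: [0.0, 1.0, -0.0, 0.0]
wrist_force: [-0.7, -0.2, 0.7]
finger_gap: 0.0854
```

View pics/s1c.png

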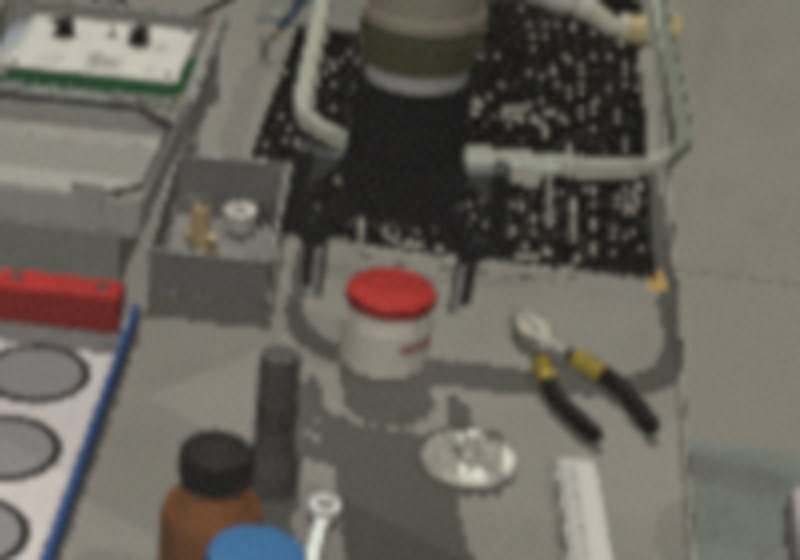

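The side view shows the fingers either side of the lid, which is around (338,134) in full-frame pixels. I lower a little and close.

```bash
python3 -m inch '[[0,0,0,-0.03,-0.06,0.18,0],[0,0,0,0,0,0,0.2],[0,0,0,0,0,0,0.4],[0,0,0,0,0,0,0.7],[0,0,0,0,0,0,1],[0,0,0,0,0,0,1],[0,0,0,0,0,0,1],[0,0,0,0,0,0,1],[0,0,0,0,0,0,1],[0,0,0,0,0,0,1]]' 60
```

```text
clock: 3.8
tcp_pos: [0.4164, -0.2371, 0.0247]
orientation: [0.0, 1.0, 0.0, 0.0]
wrist_force: [-1.3, 0.4, 4.8]
finger_gap: 0.049
```

```bash
python3 -m inch '[[0,0,0,0,0,0,1],[0,0,0,0,0,0,1],[0,0,0,0,0,-0.1,1],[0,0,0,0,0,-0.2,1],[0,0,0,0,0,-0.4,1],[0,0,0,0,0,-0.5,1],[0,0,0,0,0,-0.5,1],[0,0,0,0,0,-0.5,1],[0,0,0,0,0,-0.3,1]]' 60; python3 - <<'E'
from h import *
cv2.imwrite('pics/side2.png',env.read_camera('side')[:,:,::-1])
a=cv2.imread('pics/side2.png')[60:200,240:440];cv2.imwrite('pics/s2c.png',cv2.resize(a,None,fx=4,fy=4,interpolation=cv2.INTER_CUBIC))
E
```

```text
clock: 4.7
tcp_pos: [0.4166, -0.2374, 0.1518]
orientation: [0.001, 1.0, 0.0, 0.001]
wrist_force: [0.9, -1.1, -1.3]
finger_gap: 0.0492
```

View pics/s2c.png

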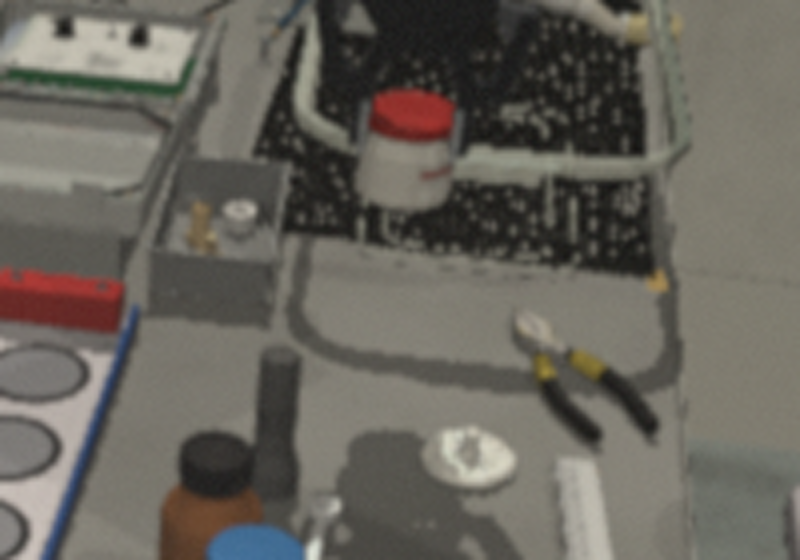

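Pot is held upright and clear. I carry it to the white-end pad.

```bash
python3 -m inch '[[0,0,0,0.2,-0.3,-0.3,1],[0,0,0,0.4,-0.6,-0.3,1],[0,0,0,0.4,-0.65,0,1],[0,0,0,0.4,-0.65,0,1],[0,0,0,0.4,-0.65,0,1],[0,0,0,0.4,-0.65,0,1],[0,0,0,0.4,-0.65,0,1],[0,0,0,0.4,-0.65,0,1],[0,0,0,0.4,-0.65,0,1],[0,0,0,0.4,-0.65,0,1],[0,0,0,0.4,-0.65,0,1],[0,0,0,0.15,-0.38,0,1]]'
python3 -m inch '[[0,0,0,0,0,0,1],[0,0,0,0,0,0,1]]'
```

```text
clock: 5.95
tcp_pos: [0.6345, 0.1221, 0.1783]
orientation: [-0.0, 1.0, 0.001, -0.0]
wrist_force: [0.1, -0.4, -2.2]
finger_gap: 0.0491
clock: 6.15
tcp_pos: [0.6329, 0.1198, 0.1784]
orientation: [0.0, 1.0, 0.001, -0.001]
wrist_force: [-0.2, -0.1, -2.2]
finger_gap: 0.0492
```

```bash
python3 -m inch '[[0,0,0,0.02,0.07,0.3,1],[0,0,0,0,0,0.5,1],[0,0,0,0,0,0.5,1],[0,0,0,0,0,0.5,1],[0,0,0,0,0,0.5,1],[0,0,0,0,0,0.3,1],[0,0,0,0,0,0.15,1],[0,0,0,0,0,0.05,1],[0,0,0,0,0,0,1],[0,0,0,0,0,0,1]]'; python3 - <<'E'
from h import *
cv2.imwrite('pics/side3.png',env.read_camera('side')[:,:,::-1])
a=cv2.imread('pics/side3.png')[110:270,150:350];cv2.imwrite('pics/s3c.png',cv2.resize(a,None,fx=3.5,fy=3.5,interpolation=cv2.INTER_CUBIC))
E
```

```text
clock: 7.15
tcp_pos: [0.6353, 0.1159, 0.0404]
orientation: [0.0, 1.0, -0.0, 0.001]
wrist_force: [-0.4, 0.0, -0.8]
finger_gap: 0.0492
```

View pics/s3c.png

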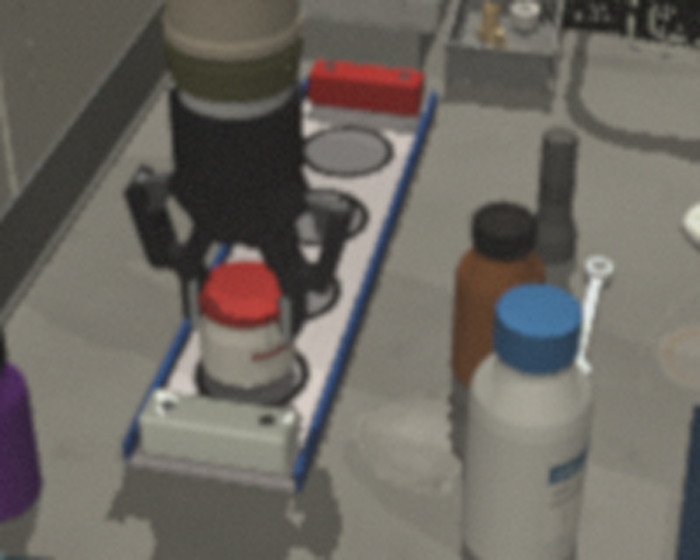

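```bash
python3 -m inch '[[0,0,0,0,0,0.06,1],[0,0,0,0,0,0.04,1],[0,0,0,0,0,0.03,1],[0,0,0,0,0,0,1],[0,0,0,0,0,0,1]]'
```

```text
clock: 7.7
tcp_pos: [0.6345, 0.1162, 0.0328]
orientation: [0.0, 1.0, 0.0, 0.0]
wrist_force: [-0.6, 0.5, 0.4]
finger_gap: 0.0492
```

```bash
python3 -m inch '[[0,0,0,0,0,0.01,0.6],[0,0,0,0,0,0,0.4],[0,0,0,0,0,0,0.2],[0,0,0,0,0,0,0],[0,0,0,0,0,0,0],[0,0,0,0,0,-0.2,0],[0,0,0,0,0,-0.5,0],[0,0,0,0,0,-0.7,0],[0,0,0,0,0,-0.8,0],[0,0,0,0,0,-0.8,0],[0,0,0,0,0,0,0]]'; python3 - <<'E'
from h import *
s=env.read_camera('side');cv2.imwrite('pics/side4.png',s[:,:,::-1])
a=cv2.imread('pics/side4.png')[110:270,150:350];cv2.imwrite('pics/s4c.png',cv2.resize(a,None,fx=3.5,fy=3.5,interpolation=cv2.INTER_CUBIC))
E
```

```text
clock: 8.8
tcp_pos: [0.6381, 0.1163, 0.1902]
orientation: [-0.0, 1.0, 0.0, 0.006]
wrist_force: [1.1, -0.2, 0.6]
finger_gap: 0.0851
```

View pics/s4c.png

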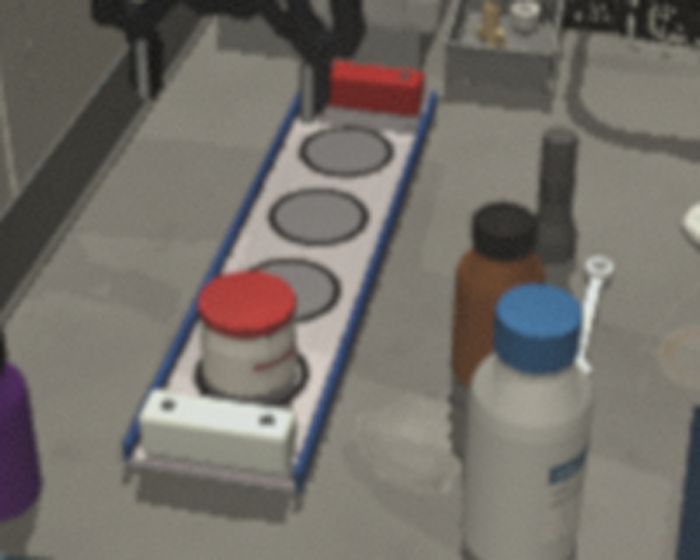

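Side view shows the pot standing upright on the pad next to the white block, lid around (220,196). Torch next.

```bash
python3 -m inch '[[0,0,0,-0.4,0.45,0,0],[0,0,0,-0.5,0.6,0,0],[0,0,0,-0.5,0.6,0,0],[0,0,0,-0.5,0.6,0,0],[0,0,0,-0.5,0.6,0,0],[0,0,0,-0.5,0.6,0.1,0],[0,0,0,-0.47,0.4,0.3,0],[0,0,0,0,0,0.4,0],[0,0,0,0,0,0,0],[0,0,0,0,0,0,0]]'; python3 - <<'E'
from h import *
s=env.read_camera('top');cv2.imwrite('pics/top5.png',s[:,:,::-1])
H,S,V=cv2.split(cv2.cvtColor(s,cv2.COLOR_RGB2HSV))
print('red',blobs(((H<6)|(H>172))&(S>150)&(V>100)))
for u in blobs(((H<6)|(H>172))&(S>150)&(V>100)): print(ray('top',u[1],.066))
E
```

```text
clock: 9.85
tcp_pos: [0.4655, -0.0762, 0.1419]
orientation: [-0.0, 1.0, 0.0, -0.001]
wrist_force: [-0.1, -0.6, 0.1]
finger_gap: 0.0854
red [([349, 147, 11, 32, 287], [353.7, 162.2]), ([219, 152, 23, 21, 359], [230.3, 162.2])]
[ 0.6356438  -0.21615558  0.066     ]
[0.63346505 0.1132896  0.066     ]
```

Pot measured at (0.6335,0.1133), within 3 mm of its pad centre. Lowering onto the torch.

```bash
python3 -m inch '[[0,0,0,0.08,-0.04,0.4,0],[0,0,0,0,0,0.5,0],[0,0,0,0,0,0.4,0],[0,0,0,0,0,0.3,0],[0,0,0,0,0,0.15,0],[0,0,0,0,0,0,0],[0,0,0,0,0,0,0]]'; python3 - <<'E'
from h import *
s=env.read_camera('side');cv2.imwrite('pics/side6.png',s[:,:,::-1])
a=cv2.imread('pics/side6.png')[70:230,220:420];cv2.imwrite('pics/s6c.png',cv2.resize(a,None,fx=3.5,fy=3.5,interpolation=cv2.INTER_CUBIC))
E
```

```text
clock: 10.6
tcp_pos: [0.4709, -0.0744, 0.0555]
orientation: [0.0, 1.0, 0.0, 0.001]
wrist_force: [-0.2, -0.0, -0.1]
finger_gap: 0.0855
```

View pics/s6c.png

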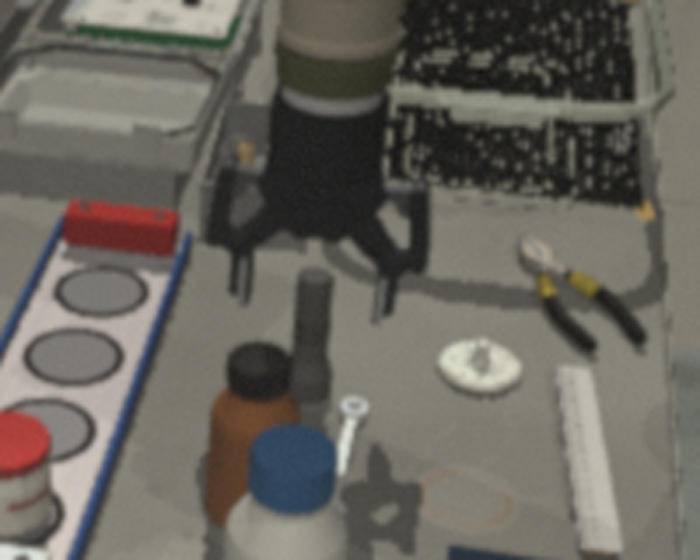

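```bash
python3 -m inch '[[0,0,0,0,0,0,0.4],[0,0,0,0,0,0,0.6],[0,0,0,0,0,0,0.8],[0,0,0,0,0,0,1],[0,0,0,0,0,0,1],[0,0,0,0,0,0,1],[0,0,0,0,0,0,1],[0,0,0,0,0,0,1],[0,0,0,0,0,0,1],[0,0,0,0,0,0,1],[0,0,0,0,0,0,1]]' 50
```

```text
clock: 11.75
tcp_pos: [0.4701, -0.0745, 0.0552]
orientation: [0.0, 1.0, 0.0, 0.0]
wrist_force: [-0.8, -0.2, 6.3]
finger_gap: 0.026
```

```bash
python3 -m inch '[[0,0,0,0,0,0,1],[0,0,0,0,0,-0.1,1],[0,0,0,0,0,-0.3,1],[0,0,0,0,0,-0.5,1],[0,0,0,0,0,-0.5,1],[0,0,0,0,0,-0.5,1],[0,0,0,0,0,-0.5,1],[0,0,0,0,0,-0.4,1],[0,0,0,0,0,0,1]]'; python3 - <<'E'
from h import *
s=env.read_camera('side');cv2.imwrite('pics/side7.png',s[:,:,::-1])
a=cv2.imread('pics/side7.png')[10:210,220:420];cv2.imwrite('pics/s7c.png',cv2.resize(a,None,fx=3,fy=3,interpolation=cv2.INTER_CUBIC))
E
```

```text
clock: 12.65
tcp_pos: [0.4717, -0.075, 0.1974]
orientation: [0.001, 1.0, 0.0, 0.002]
wrist_force: [0.3, 0.1, -1.2]
finger_gap: 0.0257
```

View pics/s7c.png

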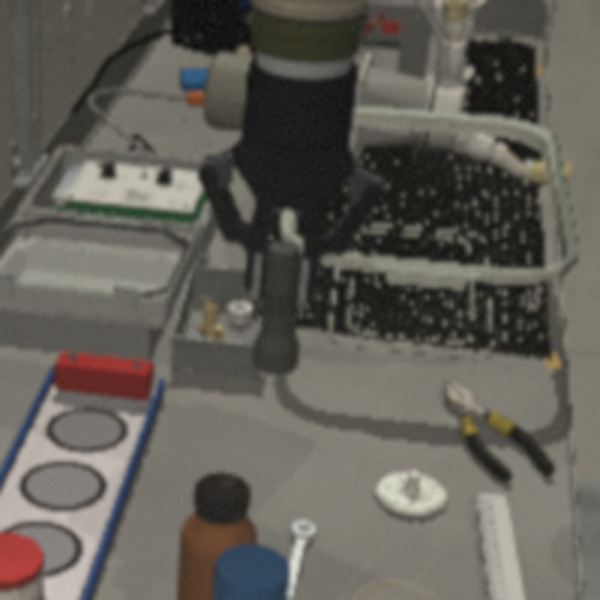

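```bash
python3 -m inch '[[0,0,0,0.2,-0.13,0,1],[0,0,0,0.4,-0.25,0,1],[0,0,0,0.45,-0.28,0,1],[0,0,0,0.45,-0.28,0,1],[0,0,0,0.45,-0.28,0,1],[0,0,0,0.45,-0.28,0,1],[0,0,0,0.45,-0.28,0,1],[0,0,0,0.3,-0.2,0,1],[0,0,0,0.13,-0.05,0,1],[0,0,0,0,0,0,1],[0,0,0,0,0,0,1]]'
```

```text
clock: 13.8
tcp_pos: [0.6332, 0.027, 0.1937]
orientation: [0.0, 1.0, 0.0, -0.001]
wrist_force: [-0.5, -0.6, -1.0]
finger_gap: 0.0257
```

```bash
python3 -m inch '[[0,0,0,0.05,0,0.3,1],[0,0,0,0,0,0.5,1],[0,0,0,0,0,0.5,1],[0,0,0,0,0,0.5,1],[0,0,0,0,0,0.4,1],[0,0,0,0,0,0.2,1],[0,0,0,0,0,0.1,1],[0,0,0,0,0,0,1],[0,0,0,0,0,0,1]]'; python3 - <<'E'
from h import *
s=env.read_camera('side');cv2.imwrite('pics/side8.png',s[:,:,::-1])
a=cv2.imread('pics/side8.png')[90:250,150:350];cv2.imwrite('pics/s8c.png',cv2.resize(a,None,fx=3.5,fy=3.5,interpolation=cv2.INTER_CUBIC))
E
```

```text
clock: 14.7
tcp_pos: [0.6372, 0.0269, 0.0709]
orientation: [0.0, 1.0, -0.0, 0.001]
wrist_force: [0.6, -0.5, -0.2]
finger_gap: 0.0261
```

View pics/s8c.png

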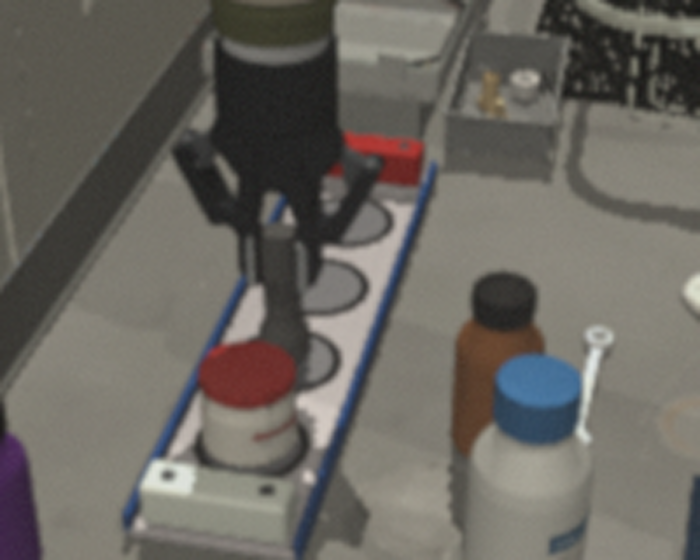

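```bash
python3 - <<'E'
from h import *
u=proj('side',[[.6372,.0269,.015],[.6372,.0269,.11]]);print(u,(u-[150,90])*3.5)
a=cv2.imread('pics/side8.png')[135:205,205:275];cv2.imwrite('pics/s8d.png',cv2.resize(a,None,fx=8,fy=8,interpolation=cv2.INTER_CUBIC))
print((u-[205,135])*8)
E
python3 -m inch '[[0,0,0,0,0,0.06,1],[0,0,0,0,0,0.05,1],[0,0,0,0,0,0.03,1],[0,0,0,0,0,0,1],[0,0,0,0,0,0,1]]'
```

```text
[[231.11358214 189.88159478]
 [230.25968329 155.91718522]] [[283.8975375  349.58558174]
 [280.9088915  230.71014826]]
[[208.90865715 439.05275826]
 [202.0774663  167.33748175]]
clock: 15.25
tcp_pos: [0.6367, 0.0271, 0.0633]
orientation: [0.0, 1.0, 0.0, 0.0]
wrist_force: [-1.0, 0.2, 3.1]
finger_gap: 0.0257
```

View pics/s8d.png

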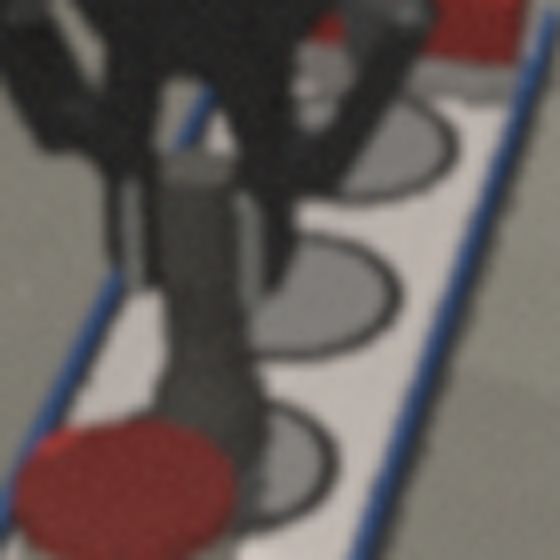

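Torch is upright: its axis in the crop matches the projected vertical. It has touched down with a 3 N reaction, so I release.

```bash
python3 -m inch '[[0,0,0,0,0,0,0.75],[0,0,0,0,0,0,0.6],[0,0,0,0,0,0,0.4],[0,0,0,0,0,0,0.2],[0,0,0,0,0,0,0],[0,0,0,0,0,0,0],[0,0,0,0,0,-0.3,0],[0,0,0,0,0,-0.6,0],[0,0,0,0,0,-0.8,0],[0,0,0,0,0,-0.8,0],[0,0,0,0,0,-0.3,0],[0,0,0,0,0,0,0]]'; python3 - <<'E'
from h import *
s=env.read_camera('side');cv2.imwrite('pics/side9.png',s[:,:,::-1])
a=cv2.imread('pics/side9.png')[90:250,150:350];cv2.imwrite('pics/s9c.png',cv2.resize(a,None,fx=3.5,fy=3.5,interpolation=cv2.INTER_CUBIC))
E
```

```text
clock: 16.45
tcp_pos: [0.6384, 0.027, 0.2063]
orientation: [0.0, 1.0, 0.0, 0.003]
wrist_force: [-0.6, -0.6, 0.1]
finger_gap: 0.0851
```

View pics/s9c.png

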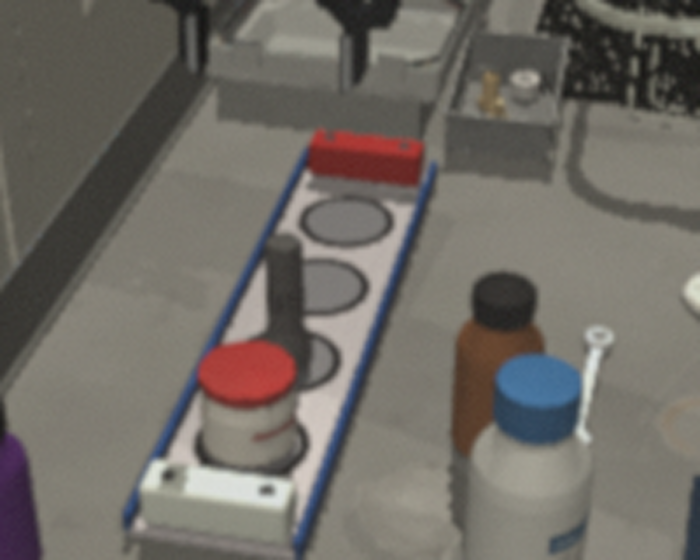

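Torch stands upright on the second pad. Brown bottle next.

```bash
python3 -m inch '[[0,0,0,-0.3,-0.08,0,0],[0,0,0,-0.5,-0.12,0,0],[0,0,0,-0.5,-0.12,0,0],[0,0,0,-0.5,-0.12,0,0],[0,0,0,-0.5,-0.12,0,0],[0,0,0,-0.4,-0.12,0.2,0],[0,0,0,-0.3,-0.08,0.4,0],[0,0,0,0,0,0.4,0],[0,0,0,0,0,0,0],[0,0,0,0,0,0,0]]'; python3 - <<'E'
from h import *
s=env.read_camera('top');cv2.imwrite('pics/top10.png',s[:,:,::-1])
a=s[140:185,190:370,::-1];cv2.imwrite('pics/t10c.png',cv2.resize(a,None,fx=4.4,fy=4.4,interpolation=cv2.INTER_CUBIC))
E
```

```text
clock: 17.5
tcp_pos: [0.4856, 0.0651, 0.1516]
orientation: [-0.0, 1.0, -0.0, -0.001]
wrist_force: [-0.1, 0.0, 0.2]
finger_gap: 0.0855
```

View pics/t10c.png

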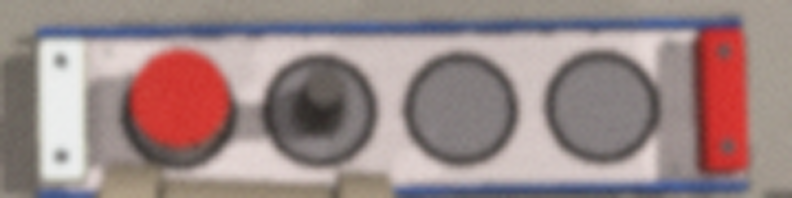

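The top crop shows the torch and pot both centred on their pads. Lowering onto the brown cap.

```bash
python3 -c "
from h import *
print(ray('top',(263.4,160.5),.104))"
python3 -m inch '[[0,0,0,0.02,0,0.3,0],[0,0,0,0,0,0.4,0],[0,0,0,0,0,0.3,0],[0,0,0,0,0,0.2,0],[0,0,0,0,0,0.1,0],[0,0,0,0,0,0,0],[0,0,0,0,0,0,0]]'; python3 - <<'E'
from h import *
s=env.read_camera('side');cv2.imwrite('pics/side11.png',s[:,:,::-1])
a=cv2.imread('pics/side11.png')[70:270,200:400];cv2.imwrite('pics/s11c.png',cv2.resize(a,None,fx=3,fy=3,interpolation=cv2.INTER_CUBIC))
E
```

```text
[0.63292315 0.02598419 0.104     ]
clock: 18.25
tcp_pos: [0.4881, 0.065, 0.0884]
orientation: [0.0, 1.0, 0.0, 0.001]
wrist_force: [-0.3, -0.3, 0.5]
finger_gap: 0.0852
```

View pics/s11c.png

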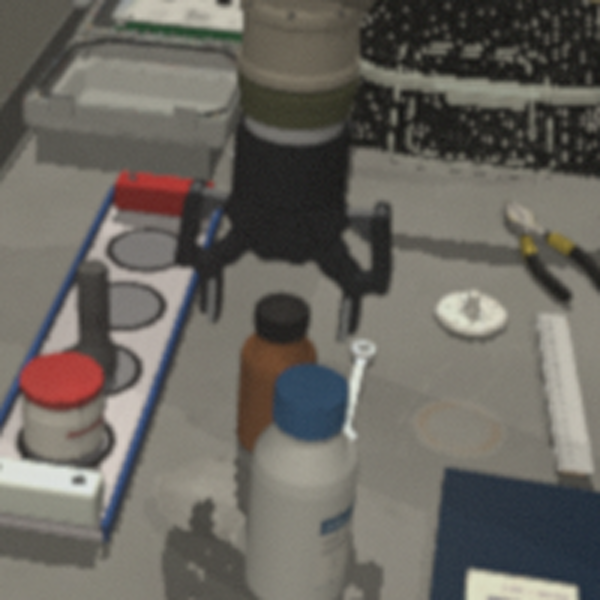

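```bash
python3 -m inch '[[0,0,0,-0.02,0,0.08,0.3],[0,0,0,0,0,0,0.6],[0,0,0,0,0,0,0.8],[0,0,0,0,0,0,1],[0,0,0,0,0,0,1],[0,0,0,0,0,0,1],[0,0,0,0,0,0,1],[0,0,0,0,0,0,1],[0,0,0,0,0,0,1],[0,0,0,0,0,0,1],[0,0,0,0,0,0,1]]' 60; python3 -m inch '[[0,0,0,0,0,0,1],[0,0,0,0,0,-0.1,1],[0,0,0,0,0,-0.2,1],[0,0,0,0,0,-0.4,1],[0,0,0,0,0,-0.4,1],[0,0,0,0,0,-0.4,1],[0,0,0,0,0,-0.3,1],[0,0,0,0,0,-0.1,1],[0,0,0,0,0,0,1]]'; python3 - <<'E'
from h import *
s=env.read_camera('side');cv2.imwrite('pics/side12.png',s[:,:,::-1])
a=cv2.imread('pics/side12.png')[70:270,200:400];cv2.imwrite('pics/s12c.png',cv2.resize(a,None,fx=3,fy=3,interpolation=cv2.INTER_CUBIC))
E
```

```text
clock: 19.4
tcp_pos: [0.4866, 0.0651, 0.084]
orientation: [0.0, 1.0, 0.0, 0.0]
wrist_force: [-2.3, -0.4, 5.8]
finger_gap: 0.0277
clock: 20.3
tcp_pos: [0.487, 0.0651, 0.1795]
orientation: [0.0, 1.0, 0.0, 0.001]
wrist_force: [-0.2, 0.6, -2.5]
finger_gap: 0.028
```

View pics/s12c.png

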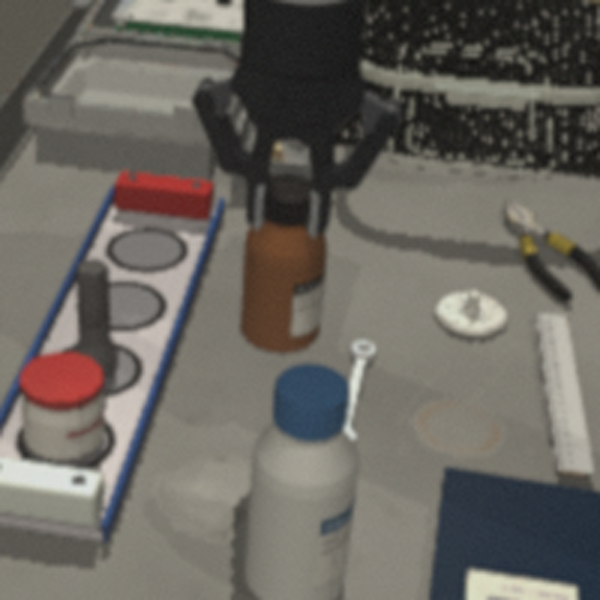

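Brown bottle is held upright with a 28 mm gap, so the cap is squarely gripped. I carry it to the third pad.

```bash
python3 -m inch '[[0,0,0,0.1,0.2,-0.2,1],[0,0,0,0.2,0.4,-0.2,1],[0,0,0,0.35,0.4,0,1],[0,0,0,0.4,0.4,0,1],[0,0,0,0.4,0.4,0,1],[0,0,0,0.4,0.35,0,1],[0,0,0,0.4,0.25,0,1],[0,0,0,0.35,0.1,0,1],[0,0,0,0.25,0.07,0,1],[0,0,0,0.1,0,0,1],[0,0,0,0,0,0,1],[0,0,0,0,0,0,1]]'
```

```text
clock: 21.55
tcp_pos: [0.6333, -0.0633, 0.1984]
orientation: [-0.0, 1.0, 0.0, -0.001]
wrist_force: [-0.5, 0.1, -3.3]
finger_gap: 0.0279
```

```bash
python3 -m inch '[[0,0,0,0.03,0,0.2,1],[0,0,0,0,0,0.4,1],[0,0,0,0,0,0.5,1],[0,0,0,0,0,0.4,1],[0,0,0,0,0,0.3,1],[0,0,0,0,0,0.15,1],[0,0,0,0,0,0.05,1],[0,0,0,0,0,0,1],[0,0,0,0,0,0,1]]'; python3 - <<'E'
from h import *
s=env.read_camera('side');cv2.imwrite('pics/side13.png',s[:,:,::-1])
a=cv2.imread('pics/side13.png')[70:270,170:370];cv2.imwrite('pics/s13c.png',cv2.resize(a,None,fx=3,fy=3,interpolation=cv2.INTER_CUBIC))
E
```

```text
clock: 22.45
tcp_pos: [0.6361, -0.0635, 0.0998]
orientation: [0.0, 1.0, 0.0, 0.001]
wrist_force: [0.6, 0.3, -1.7]
finger_gap: 0.0277
```

View pics/s13c.png

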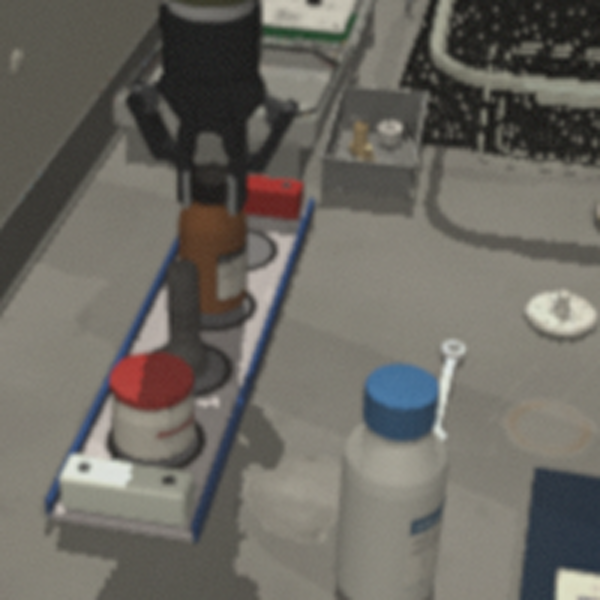

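```bash
python3 -m inch '[[0,0,0,0,0,0.06,1],[0,0,0,0,0,0.05,1],[0,0,0,0,0,0.03,1],[0,0,0,0,0,0,1],[0,0,0,0,0,0,1]]'
```

```text
clock: 23.0
tcp_pos: [0.6356, -0.0634, 0.0921]
orientation: [0.0, 1.0, 0.0, 0.0]
wrist_force: [-1.1, 0.9, 0.3]
finger_gap: 0.0277
```

```bash
python3 -m inch '[[0,0,0,0,0,0.01,0.75],[0,0,0,0,0,0,0.6],[0,0,0,0,0,0,0.4],[0,0,0,0,0,0,0.2],[0,0,0,0,0,0,0],[0,0,0,0,0,0,0],[0,0,0,0,0,-0.3,0],[0,0,0,0,0,-0.6,0],[0,0,0,0,0,-0.8,0],[0,0,0,0,0,-0.6,0],[0,0,0,0,0,-0.2,0],[0,0,0,0,0,0,0]]'; python3 - <<'E'
from h import *
s=env.read_camera('side');cv2.imwrite('pics/side14.png',s[:,:,::-1])
a=cv2.imread('pics/side14.png')[70:270,170:370];cv2.imwrite('pics/s14c.png',cv2.resize(a,None,fx=3,fy=3,interpolation=cv2.INTER_CUBIC))
E
```

```text
clock: 24.2
tcp_pos: [0.6366, -0.0636, 0.218]
orientation: [0.0, 1.0, 0.0, 0.002]
wrist_force: [-0.3, 0.8, 0.1]
finger_gap: 0.0854
```

View pics/s14c.png

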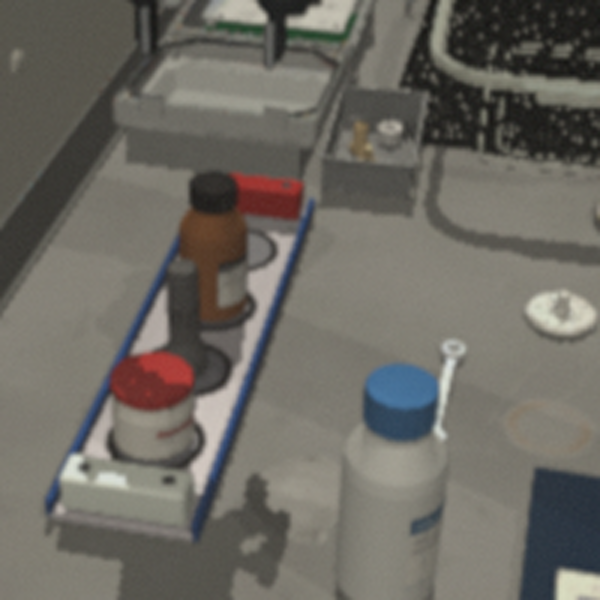

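Brown bottle stands upright on the third pad. Wash bottle now.

```bash
python3 -m inch '[[0,0,0,-0.3,-0.45,0,0],[0,0,0,-0.5,-0.7,0,0],[0,0,0,-0.5,-0.7,0,0],[0,0,0,-0.5,-0.7,0,0],[0,0,0,-0.5,-0.7,0,0],[0,0,0,-0.5,-0.7,0,0],[0,0,0,-0.5,-0.7,0,0],[0,0,0,-0.4,-0.5,0,0],[0,0,0,-0.06,-0.2,0.3,0],[0,0,0,0,0,0.2,0],[0,0,0,0,0,0,0],[0,0,0,0,0,0,0]]'; python3 - <<'E'
from h import *
s=env.read_camera('top');cv2.imwrite('pics/top15.png',s[:,:,::-1])
a=s[140:185,190:370,::-1];cv2.imwrite('pics/t15c.png',cv2.resize(a,None,fx=4.4,fy=4.4,interpolation=cv2.INTER_CUBIC))
E
```

```text
clock: 25.45
tcp_pos: [0.4473, 0.2032, 0.1901]
orientation: [0.0, 1.0, -0.001, -0.001]
wrist_force: [0.5, -1.1, 0.1]
finger_gap: 0.0857
```

View pics/t15c.png

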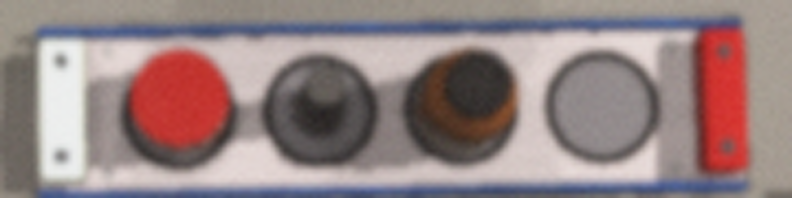

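```bash
python3 -c "
from h import *
print(ray('top',(298.6,159.3),.127))"
python3 -m inch '[[0,0,0,0,-0.02,0.3,0],[0,0,0,0,0,0.4,0],[0,0,0,0,0,0.3,0],[0,0,0,0,0,0.2,0],[0,0,0,0,0,0.1,0],[0,0,0,0,0,0,0],[0,0,0,0,0,0,0]]'; python3 - <<'E'
from h import *
s=env.read_camera('side');cv2.imwrite('pics/side16.png',s[:,:,::-1])
a=cv2.imread('pics/side16.png')[90:310,200:400];cv2.imwrite('pics/s16c.png',cv2.resize(a,None,fx=2.7,fy=2.7,interpolation=cv2.INTER_CUBIC))
E
```

```text
[ 0.63311483 -0.06226427  0.127     ]
clock: 26.2
tcp_pos: [0.4481, 0.205, 0.1268]
orientation: [-0.0, 1.0, -0.0, 0.0]
wrist_force: [0.6, 0.2, 0.3]
finger_gap: 0.0852
```

View pics/s16c.png

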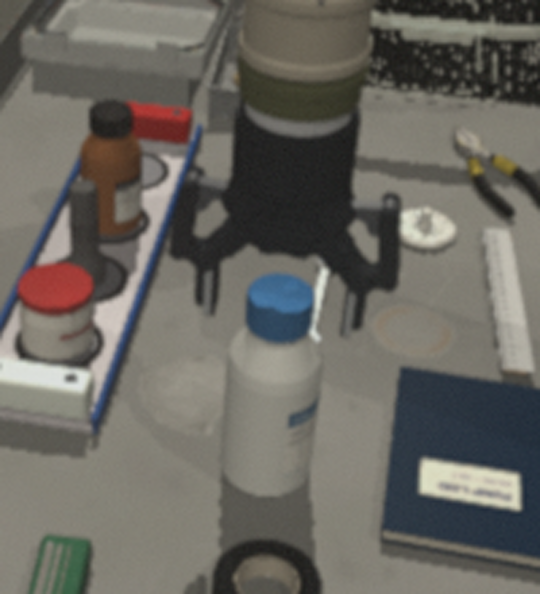

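Fingers straddle the blue cap, which is at about (303,198) full-frame. Closing.

```bash
python3 -m inch '[[0,0,0,0,0,0.08,0.3],[0,0,0,0,0,0,0.5],[0,0,0,0,0,0,0.8],[0,0,0,0,0,0,1],[0,0,0,0,0,0,1],[0,0,0,0,0,0,1],[0,0,0,0,0,0,1],[0,0,0,0,0,0,1],[0,0,0,0,0,0,1],[0,0,0,0,0,0,1],[0,0,0,0,0,0,1]]' 80; python3 -m inch '[[0,0,0,0,0,0,1],[0,0,0,0,0,-0.1,1],[0,0,0,0,0,-0.2,1],[0,0,0,0,0,-0.3,1],[0,0,0,0,0,-0.4,1],[0,0,0,0,0,-0.4,1],[0,0,0,0,0,-0.4,1],[0,0,0,0,0,-0.4,1],[0,0,0,0,0,-0.4,1],[0,0,0,0,0,-0.2,1],[0,0,0,0,0,-0.1,1],[0,0,0,0,0,0,1]]'; python3 - <<'E'
from h import *
s=env.read_camera('side');cv2.imwrite('pics/side17.png',s[:,:,::-1])
a=cv2.imread('pics/side17.png')[50:310,200:400];cv2.imwrite('pics/s17c.png',cv2.resize(a,None,fx=2.3,fy=2.3,interpolation=cv2.INTER_CUBIC))
E
```

```text
clock: 27.35
tcp_pos: [0.4479, 0.2053, 0.1227]
orientation: [-0.0, 1.0, 0.0, 0.001]
wrist_force: [0.2, 0.5, 5.5]
finger_gap: 0.0343
clock: 28.55
tcp_pos: [0.4475, 0.2051, 0.2674]
orientation: [0.0, 1.0, 0.0, 0.0]
wrist_force: [-0.3, 0.2, -1.8]
finger_gap: 0.0341
```

View pics/s17c.png

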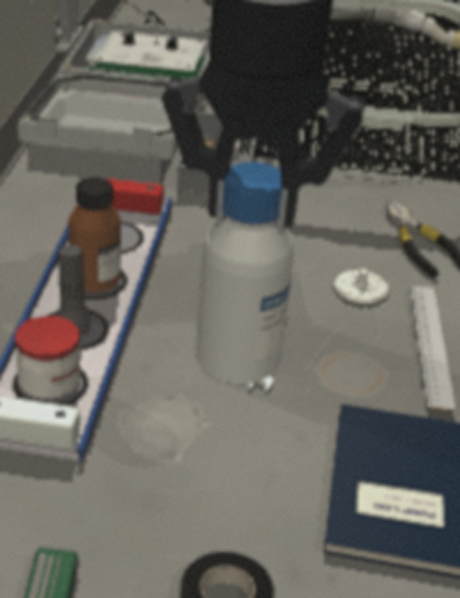

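Wash bottle held upright, bottom about 0.145 m up. I carry it sideways in front of the rack first.

```bash
python3 -m inch '[[0,0,0,0,0.2,0,1],[0,0,0,0.1,0.4,0,1],[0,0,0,0.1,0.6,0,1],[0,0,0,0.1,0.7,0,1],[0,0,0,0.1,0.7,0,1],[0,0,0,0.1,0.7,0,1],[0,0,0,0.1,0.7,0,1],[0,0,0,0.1,0.7,0,1],[0,0,0,0.1,0.7,0,1],[0,0,0,0.2,0.7,0,1],[0,0,0,0.3,0.6,0,1],[0,0,0,0.4,0.4,0,1]]'; python3 -m inch '[[0,0,0,0.5,0.1,0,1],[0,0,0,0.5,0,0,1],[0,0,0,0.45,0,0,1],[0,0,0,0.4,0,0,1],[0,0,0,0.3,0,0,1],[0,0,0,0.1,0,0,1],[0,0,0,0,0,0,1],[0,0,0,0,0,0,1],[0,0,0,0,0,0,1]]'
```

```text
clock: 29.8
tcp_pos: [0.5316, -0.1526, 0.2664]
orientation: [0.0, 1.0, -0.001, -0.001]
wrist_force: [0.1, 0.0, -2.6]
finger_gap: 0.0339
clock: 30.7
tcp_pos: [0.6442, -0.155, 0.2674]
orientation: [0.0, 1.0, -0.0, -0.0]
wrist_force: [0.5, -0.3, -1.5]
finger_gap: 0.0342
```

```bash
python3 -m inch '[[0,0,0,-0.12,-0.03,0.2,1],[0,0,0,0,0,0.4,1],[0,0,0,0,0,0.4,1],[0,0,0,0,0,0.4,1],[0,0,0,0,0,0.4,1],[0,0,0,0,0,0.4,1],[0,0,0,0,0,0.2,1],[0,0,0,0,0,0.1,1],[0,0,0,0,0,0.05,1],[0,0,0,0,0,0,1],[0,0,0,0,0,0,1]]'; python3 - <<'E'
from h import *
s=env.read_camera('side');cv2.imwrite('pics/side18.png',s[:,:,::-1])
a=cv2.imread('pics/side18.png')[50:250,170:370];cv2.imwrite('pics/s18c.png',cv2.resize(a,None,fx=3,fy=3,interpolation=cv2.INTER_CUBIC))
E
```

```text
clock: 31.8
tcp_pos: [0.6396, -0.1536, 0.1409]
orientation: [0.0, 1.0, 0.0, 0.001]
wrist_force: [-0.0, 0.2, -2.0]
finger_gap: 0.0341
```

View pics/s18c.png

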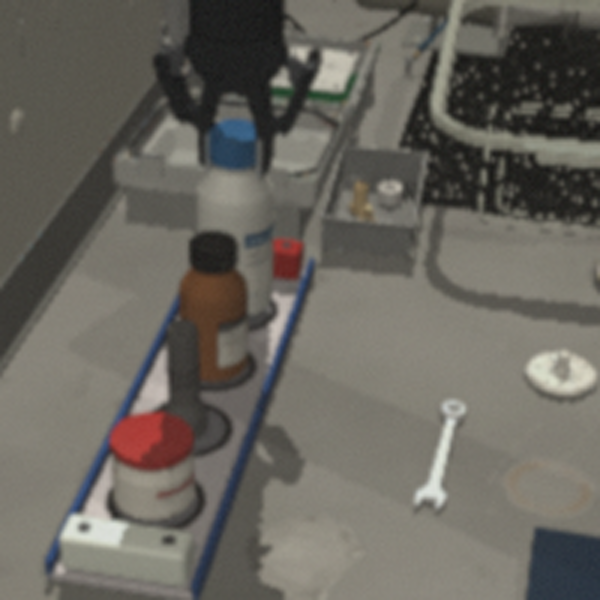

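```bash
python3 -m inch '[[0,0,0,0,0,0.06,1],[0,0,0,0,0,0.06,1],[0,0,0,0,0,0.05,1],[0,0,0,0,0,0.02,1],[0,0,0,0,0,0,1],[0,0,0,0,0,0,1]]'
```

```text
clock: 32.45
tcp_pos: [0.639, -0.1534, 0.1307]
orientation: [0.0, 1.0, 0.0, 0.0]
wrist_force: [-1.3, 0.6, 2.6]
finger_gap: 0.0341
```

Touched down: the vertical force rose from -2 to +2.6 N. Releasing and retreating.

```bash
python3 -m inch '[[0,0,0,0,0,0,0.7],[0,0,0,0,0,0,0.5],[0,0,0,0,0,0,0.3],[0,0,0,0,0,0,0.1],[0,0,0,0,0,0,0],[0,0,0,0,0,0,0],[0,0,0,0,0,-0.3,0],[0,0,0,0,0,-0.5,0],[0,0,0,0,0,-0.6,0],[0,0,0,0,0,-0.5,0],[0,0,0,0,0,-0.2,0],[0,0,0,0,0,0,0]]'; python3 -m inch '[[0,0,0,-0.4,0,0,0],[0,0,0,-0.6,0,0,0],[0,0,0,-0.6,0,0,0],[0,0,0,-0.6,0.3,0,0],[0,0,0,-0.6,0.5,0,0],[0,0,0,-0.6,0.5,0,0],[0,0,0,-0.5,0.5,0,0],[0,0,0,-0.3,0.5,0,0],[0,0,0,0,0,0,0],[0,0,0,0,0,0,0]]'; python3 - <<'E'
from h import *
for n in('side','top'):
    s=env.read_camera(n);cv2.imwrite(f'pics/{n}19.png',s[:,:,::-1])
a=cv2.imread('pics/side19.png')[90:270,150:350];cv2.imwrite('pics/s19c.png',cv2.resize(a,None,fx=3,fy=3,interpolation=cv2.INTER_CUBIC))
a=cv2.imread('pics/top19.png')[130:260,130:390];cv2.imwrite('pics/t19c.png',cv2.resize(a,None,fx=3,fy=3,interpolation=cv2.INTER_CUBIC))
im=cv2.imread('pics/top19.png');H,S,V=cv2.split(cv2.cvtColor(im,cv2.COLOR_BGR2HSV))
print(blobs((H>95)&(H<120)&(S>130)&(V>110),None,60))
E
```

```text
clock: 33.65
tcp_pos: [0.6399, -0.1537, 0.2369]
orientation: [0.001, 1.0, 0.0, 0.002]
wrist_force: [-0.2, -0.4, -0.1]
finger_gap: 0.0852
clock: 34.65
tcp_pos: [0.4282, -0.2683, 0.2339]
orientation: [-0.001, 1.0, -0.001, -0.001]
wrist_force: [-1.0, 0.4, 0.1]
finger_gap: 0.0854
[([329, 145, 17, 19, 239], [337.0, 154.1])]
```

View pics/s19c.png

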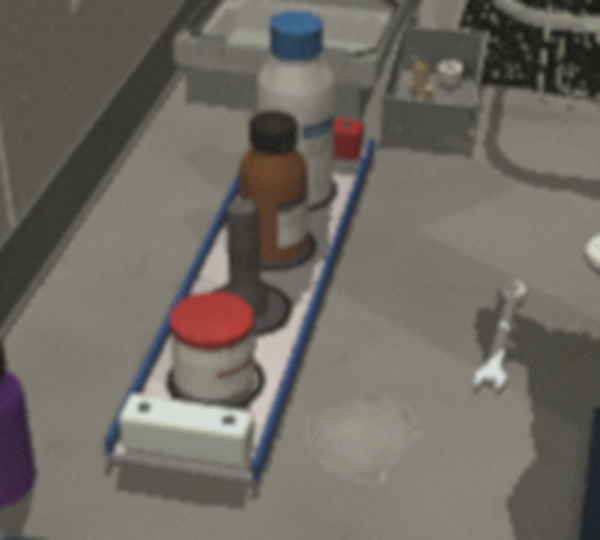

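View pics/t19c.png

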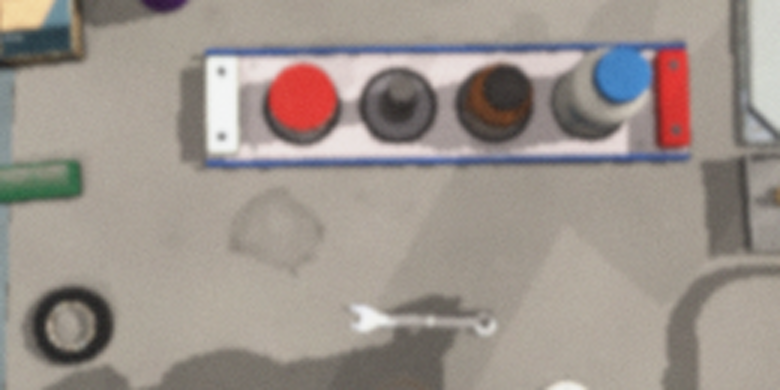

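The top view shows all four standing on their pads in order, with the wash bottle beside the red block. Spanner and tape are at their old pixel positions.

```bash
python3 - <<'E'
from h import *
print(ray('top',(337.,154.1),.172), ray('side',((296/3)+150,35/3+90),.172))
s=env.get_state();print(s['clock'],abs(s['qvel']).max())
env.hand_in()
E
```

```text
[ 0.63952056 -0.15018924  0.172     ] [ 0.63268671 -0.12364745  0.172     ]
34.75 0.012740212609153036
the job is handed in; nothing more can be done
```

All four are in the rack and the job was handed in at 34.75 s. From the red block they stand wash bottle, brown bottle, torch, grease pot, each put down upright with a light touch on its pad.

**Last checks, top camera:**

| Thing | Measured (x, y), m | Pad centre (x, y), m | Off by about |
|---|---|---|---|
| wash bottle | (0.640, -0.150) | (0.639, -0.154) | 4 mm |
| brown bottle | (0.633, -0.062) | (0.637, -0.064) | 4 mm |
| torch | (0.633, 0.026) | (0.6355, 0.0265) | 3 mm |
| grease pot | (0.6335, 0.113) | (0.634, 0.1165) | 3 mm |

These are all well inside the 14 mm allowed, though the pad next to the red block was extrapolated from the other three. All four stand upright by eye in the last side picture, and the gripper was open and well clear. The spanner and tape look unmoved by eye; I did not measure them again.

**One check disagreed:** a last side-camera ray put the wash bottle at y = -0.124, about 3 cm off. I had aimed it by eye at the middle of the cap's side instead of its top face, which shifts it towards that camera. I took it as a wrong pixel, since the top view and the gripper's release point at (0.639, -0.153) agree. I did not repeat it with a corrected pixel before handing in.

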